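Hold the vacuum manifold's vent valve half open with the square key

ROBOT

A 7-joint arm with a two-finger parallel gripper is mounted at the origin on a cart in front of the work surface, level with it; the furniture and walls round the work are solid. World frame = base frame: x ahead of the robot, y to its left, z up, the work surface at z = 0. Lengths are in m, angles in rad, forces in N, time in s.
With the tool pointing down it reaches from about 0.4 to 0.875 m from the base axis. Payload 6.5 kg.
Tool frame: the origin (TCP) lies between the finger pads; the fingertips stand 25 mm ahead of it and the grasp point (between the pads) lies 6 mm ahead of it; z points along the fingers, y is the line along which they close (so a half turn about z gives the same grasp; the last joint's range is limited). The gripper opens to 88 mm and grips with 3 to 60 N. Pads are 18 mm wide; open, the fingers measure 123 mm over their backs; the gripper's body (75 mm by 187 mm) begins 45 mm behind the grasp point.
Start: joints at [-1.308, 0.536, -0.004, 1.538, 0.003, 1.067, -0.071], TCP at [0.21, 0.615, 0.235] pointing down, gripper open.
Joint ranges: [-2.7, 2.7], [-0.37, 2.16], [-1.27, 1.26], [0.24, 2.4], [-1.31, 4.45], [0.19, 1.91], [-2.76, 2.76]. Speed limits (rad/s): [2.39, 2.39, 3.14, 3.14, 3.14, 3.14, 3.14].

INTERFACE

Orientations are given as a unit quaternion [w, x, y, z].
In Python, from rig import sensors, camera, get_calibration, workorder gives the robot as it stands.
- The arm moves only by the tool servo_tool, never from a script. Its argument "moves" is a list of rows, each an object with "xyz": the shift along the tool's x, y, z in m, a list of three; "rot": the turn, a rotation vector about the tool's x, y, z in degrees, a list of three; "grip": the opening, from -1 (shut) to 1 (fully open). A call has 1 to 20 rows; each row shifts and turns the commanded pose from where the row before left it, along the tool's axes as they then stand; what a row does not reach is not made up. A row lasts 1/12 s, in which the tool goes at most 41.7 mm and 7.16 degrees, less where a joint would pass 70% of its speed; a pose out of reach is approached as far as the arm can. A call with a gripper value outside its range is refused whole. The fingers move at their own pace and stop on an object; "grip_force" is the grip in N (left out, the last holds). Time passes only in rows, so rows that do not move let the fingers close. It gives the time, the measured TCP pose, the force, the opening and the grip force at its end, in the units of the state.
- sensors.state(): the state, without advancing time (a new reading comes with each control period).
- camera(name): name is "scene" or "top" or "wrist"; returns the picture (400x640x3 uint8, red, green, blue); there is no depth.
- get_calibration(name): a dict with "intrinsics" (3x3 intrinsics, pixels), "world_to_cam" (4x4, takes a point from world to camera coordinates). Camera axes: x right, y down, z forward; pixel columns grow to the right and rows downward; lengths in m; the calibration is good to about 2 mm. A picture is of the moment at which its call begins: read the wrist's pose just before it. get_calibration takes no time and is no camera call; for the wrist camera it gives the pose at the moment of the call.
- workorder.hand_in(): hands the job in; it is judged then, once.
The state is a dict: "time": time; "joint_pos": joint angles; "joint_vel": joint speeds; "joint_efforts": joint torques, N m; "position": TCP position; "eef_rot": TCP orientation; "wrist_force": force on the tool from outside, world axes, zero at the start; "wrist_torque": the same for the moment, N m; "opening": opening from 0.0 (shut) to 1.0 (fully open); "grip_force": force on a finger pad.
Only numpy, scipy, OpenCV 4.12 (cv2) and the standard library are available. Lean on these libraries where they do the work, as an engineer would, in place of code of your own. Each camera call takes 0.05 s, during which the arm holds its last target. There are 200 camera calls.

TASK

Take the orange-handled square-key driver out of its stand, put its tip squarely into the square recess of the brass spring-loaded valve plunger on the vacuum manifold, and press the plunger down until the gauge needle stands in the green sector (plunger pressed half-way, 8 mm). Keep it there for at least three seconds, and finish while still gripping the driver and holding the valve in the green: do not let go. Leave the two dropper bottles and the amber bottle where they stand.

Things in the scene. Friction and masses are not known exactly. Their poses are not given: they have to be found in the camera images.
- driver_grip (a point): Centre of the driver's orange handle, a block 22 (x) x 34 (y) x 38 mm (z) with black bands; grip it across the 22 mm (driver x). Driver axes: z up out of the handle's end, upright at the start. Just under the handle (19 mm below this point) is a round black guard, 44 mm across and 6 mm thick, whose upper face can take the push of the fingertips. Top of handle is 19 mm above this point. Mass about 0.1 kg.
- driver_tip (a point): Tip of the driver's steel square key, 85 mm below driver_grip on the driver's axis; same axes. The key is 10 x 10 mm, its sides along driver x and y, 60 mm long from the guard to the tip; the last 5 mm taper to about 6 mm square.
- key_stand: Fixed grey block 54 x 54 mm, top at 68 mm, on an 85 mm square foot plate; origin at the centre of its underside, z up. The driver stands loosely in its square through hole (14 mm) with the guard resting on the top; lift it straight up by more than 62 mm to clear it.
- manifold: Fixed aluminium vacuum manifold, block 90 (x) x 200 (y) x 45 mm (z); origin at the centre of its underside, front to -x. Brass hose barbs on the back, plunger on its -y half (axis at x 0, y -55 mm). On the +y half (x 5, y 52 mm) a round gauge, 84 mm across, tilted towards the front, rising to about 115 mm above the bench. Has a red needle; the green sector is at the top middle of its white face.
- recess_mouth (a point): Centre of the mouth of the square recess in the top of the brass valve plunger; moves with the plunger; 95 mm above the bench when not pressed. Its x and y axes (those of the manifold) lie along the sides of the recess, which is 13 mm square, 15 mm deep, with a 1 mm chamfer at the mouth; the plunger head is 32 x 32 mm. The key may enter in any of the four quarter turns. A tip on the recess floor is 15 mm below this point.
- valve_plunger (a joint): Travel of the plunger straight down, in m: 0 out (closed), 0.016 fully down at its stop. A spring pushes it back up: about 2 N to start it, plus 0.4 N per mm (about 5.2 N at 8 mm). Green sector: 0.006 to 0.010. It springs back when released.
- gauge_needle (a joint): Angle of the gauge needle in rad, geared to the plunger at 0.225 rad per mm: 0 points down and left (closed), 1.8 straight up the dial face (8 mm, middle of the green), 3.6 at the stop. It turns clockwise as the plunger goes down. Green sector 1.35 to 2.25.
- blue_dropper_center (a point): Centre of a loose white dropper bottle with blue cap, 27 mm across, 66 mm high: leave it alone.
- red_dropper_center (a point): Centre of a loose white dropper bottle with red cap, 27 mm across, 66 mm high: leave it alone.
- amber_bottle_center (a point): Centre of a loose amber reagent bottle with black cap, 44 mm across, 92 mm high: leave it alone.
There are look-alikes about, which are no part of the job. Leave any pink or purple look-alike of the part that bears driver_grip alone.

How it is judged:
On the way, in this order (a step that is already met when the one before it is completed fails the run):
1. the driver is gripped and lifted clear of its stand (contact force between the fingers and key_driver above 1 N and z of driver_tip in the frame of key_stand above 0.07 m), for 0.1 s.
2. the driver's tip is in the plunger's recess, at least 7 mm deep (z of driver_tip in the frame of recess_mouth below -0.007 m and x of driver_tip in the frame of recess_mouth between -0.005 and 0.005 m and y of driver_tip in the frame of recess_mouth between -0.005 and 0.005 m and angle between driver_tip's own z axis and vertical below 0.2 rad).
3. the driver keeps the plunger pressed in the green for three seconds (all of step 2 and value of joint valve_plunger between 0.0055 and 0.0105 m and contact force between key_driver and manifold above 2 N and contact force between the fingers and key_driver above 1 N), for 3 s.
At the end, for the whole second after the job is handed in: The plunger is pressed 8 mm, within 2.5 mm either way (green sector and half a millimetre beyond), by the driver with more than 2 N; the driver's tip is at least 7 mm deep in the recess, tilted less than 0.2 rad, and the fingers still grip the driver (over 1 N) (all of step 3); the arm keeps its last pose, push and grip.
It fails at once if a bystander bottle is moved more than 20 mm or tipped over (distance of any of blue_dropper_center, red_dropper_center, amber_bottle_center from where it was at the start of the episode above 0.02 m or angle between any of blue_dropper_center, red_dropper_center, amber_bottle_center's own z axis and vertical above 0.5 rad).
It also fails if it takes over 54 s, if anything falls off the work surface, if the arm or the gripper's body presses on something with over 40 N, if the wrist force passes 120 N, or if a joint passes its speed limit or range.

## Working session

There is one attempt and no reset: what is moved stays moved. The work goes in short steps, Python scripts to look and compute and a tool call to move; the robot and the scene stay as the last step left them, time stands still between calls to the robot, and variables do not carry over. Pictures are saved under pics/ and viewed, at most 13 in all, crops included, and the job is handed in when it is done.

Besides the shell and the picture viewer there is one more tool, called after "Request:" as name(argument=value, ...) on one line, values as JSON. servo_tool: Moves the arm, as the interface text tells. Its arguments: {"type":"object","properties":{"moves":{"type":"array"},"grip_force":{"type":"number"}},"required":["moves"]}

```bash
mkdir -p pics; cat > h.py <<'E'
import numpy as np,cv2
from rig import sensors,camera,get_calibration
def snap(n,f,crop=None,s=1):
    im=camera(n)
    cv2.imwrite('pics/raw_'+f,im[:,:,::-1])
    if crop: x0,y0,x1,y1=crop; im=im[y0:y1,x0:x1]
    if s!=1: im=cv2.resize(im,None,fx=s,fy=s,interpolation=cv2.INTER_CUBIC)
    cv2.imwrite('pics/'+f,im[:,:,::-1])
def unproj(cal,u,v,z):
    K=np.array(cal['intrinsics']);T=np.array(cal['world_to_cam'])
    d=T[:3,:3].T@np.linalg.solve(K,[u,v,1]);c=-T[:3,:3].T@T[:3,3]
    return c+d*(z-c[2])/d[2]
def proj(cal,p):
    K=np.array(cal['intrinsics']);T=np.array(cal['world_to_cam'])
    q=K@(T[:3,:3]@np.array(p)+T[:3,3]);return q[:2]/q[2]
E
python3 - <<'E'
from h import *
a=sensors.state();print(a['time'],a['position'],a['eef_rot'],a['opening'])
snap('scene','s1.png');snap('top','t1.png')
for n in('scene','top'):
    T=get_calibration(n)['world_to_cam'];T=np.array(T);print(n,-T[:3,:3].T@T[:3,3])
E
```

```text
0.0 [0.20970313 0.61458078 0.23371711] [-8.71781922e-05  1.63626556e-01  9.86521960e-01 -8.74734832e-04] 0.9987933588600743
scene [ 0.13416127 -0.88238647  0.64065344]
top [ 0.41792126 -0.0144208   1.05995144]
```

View pics/s1.png

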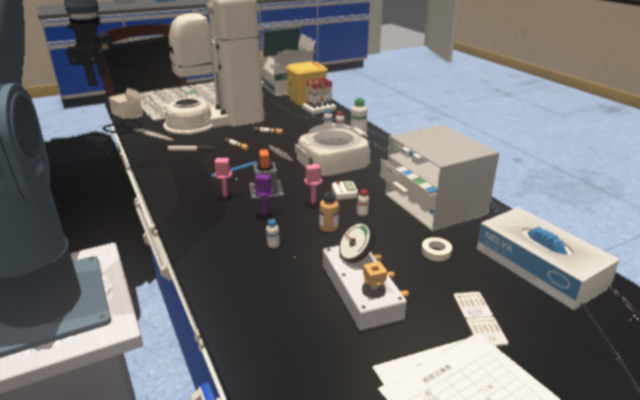

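View pics/t1.png

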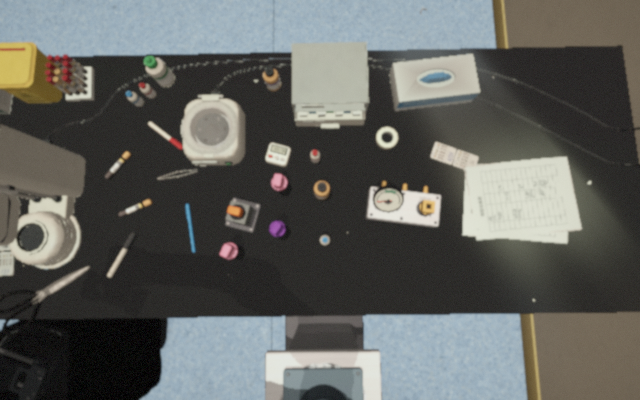

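In the scene view the candidates are orange at (264,158), pink at (222,165) and (313,172), and purple at (263,185). In the top view they are orange at (236,212), pink at (229,251) and (279,182), and purple at (278,228). Only the orange one sits in the grey stand, so it matches the description. I'll confirm that in an enlarged crop.

```bash
python3 - <<'E'
from h import *
t=cv2.imread('pics/raw_t1.png');s=cv2.imread('pics/raw_s1.png')
f=lambda i,x,y,w,h,k:cv2.resize(i[y:y+h,x:x+w],None,fx=k,fy=k,interpolation=cv2.INTER_CUBIC)
a=np.hstack([f(t,205,185,80,60,5),f(t,362,173,80,60,5)])
b=np.hstack([f(s,215,140,80,60,5),f(s,320,220,100,60*100//80,4)])
cv2.imwrite('pics/c1.png',np.vstack([a,b]))
E
```

```text
(no output)
```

View pics/c1.png

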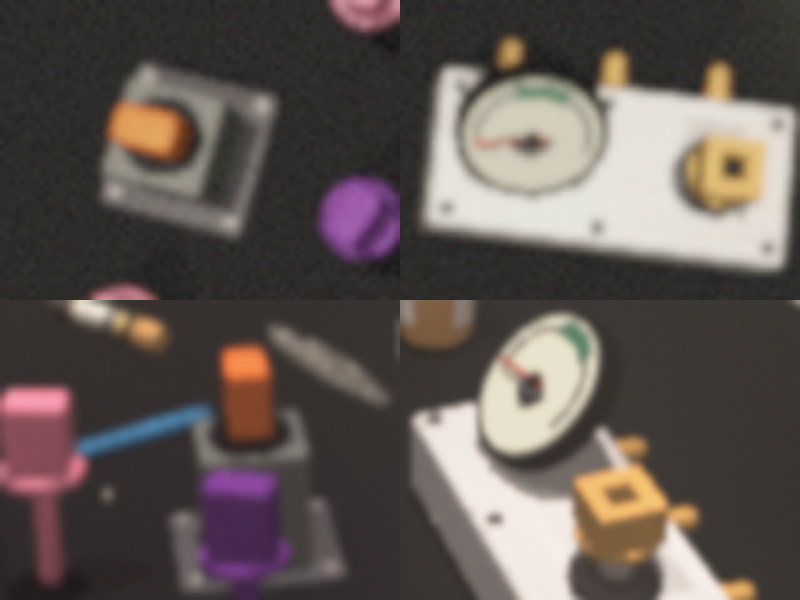

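The crop confirms it: the orange driver stands in the grey stand, handle top at about crop (147,130), with its long side running to the right and slightly down. The plunger recess is at crop (735,166).

```bash
python3 - <<'E'
from h import *
c=get_calibration('top')
A=lambda x,y,z:unproj(c,205+x/5,185+y/5,z)[:2].round(4)
B=lambda x,y,z:unproj(c,362+(x-400)/5,173+y/5,z)[:2].round(4)
print('handle',A(147,130,.112));P=[A(*p,.006) for p in[(147,65),(275,97),(238,237),(103,197)]];print('foot',P,np.mean(P,0))
f=lambda p,q:np.degrees(np.arctan2(*(q-p)[::-1]))
print('foot ang',f(P[0],P[1]),f(P[3],P[2]),f(P[0],P[3]),f(P[1],P[2]))
print('handle long',f(A(117,101,.112),A(182,116,.112)),f(A(108,145,.112),A(178,160,.112)))
print('recess',B(735,166,.095))
M=[B(*p,.045) for p in[(445,66),(798,105),(782,270),(423,228)]];print(M,np.mean(M,0),f(M[0],M[1]),f(M[3],M[2]))
s=get_calibration('scene');S=lambda x,y,z:unproj(s,320+(x-400)/4,220+(y-300)/4,z)[:2].round(4)
print('recess scene',S(622,493,.095),'handle scene',unproj(s,215+245/5,140+60/5,.112)[:2])
print(cv2.Rodrigues(np.eye(3))[0].T)
from scipy.spatial.transform import Rotation as R
st=sensors.state();q=st['eef_rot'];print(R.from_quat([*q[1:],q[0]]).as_matrix().round(3))
for n,u,v in[('red',315,156),('amber',321,189),('blue',324,240),('pink',279,182),('pink2',229,251),('purple',278,228)]:print(n,unproj(c,u,v,.08)[:2].round(3))
E
```

```text
handle [0.5325 0.2239]
foot [array([0.5839, 0.2513]), array([0.5637, 0.1757]), array([0.482 , 0.1964]), array([0.5065, 0.2754])] [0.534025 0.2247  ]
foot ang -104.95971604619191 -107.23005271393974 162.7050040361491 165.78238920270067
handle long -103.80222524775385 -102.90435175511278
recess [ 0.5393 -0.2922]
[array([ 0.6053, -0.146 ]), array([ 0.5797, -0.3439]), array([ 0.4869, -0.3294]), array([ 0.5134, -0.1306])] [ 0.546325 -0.237475] -97.37075134057291 -97.59275553401179
recess scene [ 0.5421 -0.2904] handle scene [0.53556621 0.22695925]
[[0. 0. 0.]]
[[-0.946  0.323 -0.   ]
 [ 0.323  0.946 -0.001]
 [-0.    -0.002 -1.   ]]
red [0.687 0.011]
amber [ 0.593 -0.005]
blue [ 0.454 -0.011]
pink [0.615 0.111]
pink2 [0.429 0.244]
purple [0.488 0.113]
```

Request:
servo_tool(moves=[{"xyz":[-0.0333,-0.0203,0],"rot":[0,0,0],"grip":0.6},{"xyz":[-0.0333,-0.0203,0],"rot":[0,0,0],"grip":0.6},{"xyz":[-0.0333,-0.0203,0],"rot":[0,0,0],"grip":0.6},{"xyz":[-0.0333,-0.0203,0],"rot":[0,0,0],"grip":0.6},{"xyz":[-0.0333,-0.0203,0],"rot":[0,0,0],"grip":0.6},{"xyz":[-0.0333,-0.0203,0],"rot":[0,0,0],"grip":0.6},{"xyz":[-0.0333,-0.0203,0],"rot":[0,0,0],"grip":0.6},{"xyz":[-0.0333,-0.0203,0],"rot":[0,0,0],"grip":0.6},{"xyz":[-0.0333,-0.0203,0],"rot":[0,0,0],"grip":0.6},{"xyz":[-0.0333,-0.0203,0],"rot":[0,0,0],"grip":0.6},{"xyz":[-0.0333,-0.0203,0],"rot":[0,0,0],"grip":0.6},{"xyz":[-0.0333,-0.0203,0],"rot":[0,0,0],"grip":0.6},{"xyz":[-0.0333,-0.0203,0],"rot":[0,0,0],"grip":0.6},{"xyz":[0,0,0],"rot":[0,0,6.6],"grip":0.6},{"xyz":[0,0,0],"rot":[0,0,6.6],"grip":0.6},{"xyz":[0,0,0],"rot":[0,0,6.6],"grip":0.6},{"xyz":[0,0,0],"rot":[0,0,6.6],"grip":0.6},{"xyz":[0,0,0],"rot":[0,0,6.6],"grip":0.6},{"xyz":[0,0,0],"rot":[0,0,6.6],"grip":0.6},{"xyz":[0,0,0],"rot":[0,0,6.6],"grip":0.6}])

```text
time: 1.77
position: [0.5341, 0.2255, 0.2342]
eef_rot: [-0.0, 0.54, 0.842, -0.0]
wrist_force: [-0.0, -0.9, -0.0]
opening: 0.8
grip_force: 0.0
```

Request:
servo_tool(moves=[{"xyz":[0,0,0],"rot":[0,0,6.6],"grip":0.6},{"xyz":[0,0,0],"rot":[0,0,6.6],"grip":0.6},{"xyz":[0,0,0],"rot":[0,0,6.6],"grip":0.6},{"xyz":[0,0,0],"rot":[0,0,6.6],"grip":0.6},{"xyz":[0,0,0],"rot":[0,0,6.6],"grip":0.6},{"xyz":[0,0,0],"rot":[0,0,6.6],"grip":0.6},{"xyz":[0,0,0],"rot":[0,0,0],"grip":0.6}])

```text
time: 2.35
position: [0.534, 0.2257, 0.2342]
eef_rot: [0.0, 0.793, 0.61, -0.0]
wrist_force: [0.2, 0.1, -1.4]
opening: 0.799
grip_force: 0.0
```

```bash
python3 - <<'E'
from h import *
from scipy.spatial.transform import Rotation as R
st=sensors.state();q=st['eef_rot'];print(st['time'],st['position'],st['opening'],R.from_quat([*q[1:],q[0]]).as_matrix().round(3).tolist())
c=get_calibration('wrist');snap('wrist','w1.png')
np.savez('w1.npz',**{k:np.array(c[k]) for k in('intrinsics','world_to_cam')})
print(proj(c,[.534,.225,.112]),proj(c,[.534,.225,.068]))
E
```

```text
2.35 [0.53404498 0.22568649 0.23420406] 0.7993845481220765 [[0.256, 0.967, -0.001], [0.967, -0.256, -0.001], [-0.001, -0.0, -1.0]]
[322.87246268 185.31665085] [322.74248121 171.16887506]
```

View pics/w1.png

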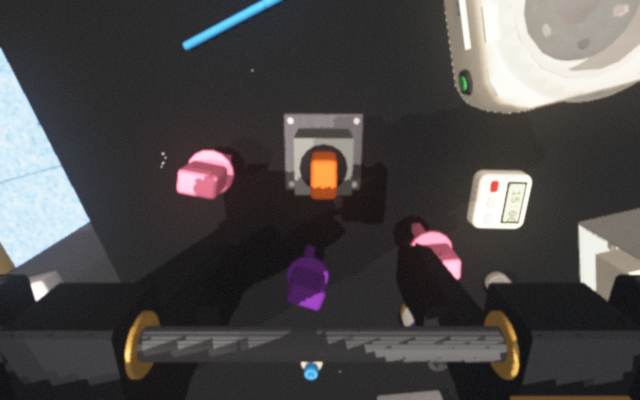

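The wrist picture shows the orange handle top at about (324,178), square to the fingers and within 1–2 mm of the prediction. Pink at (205,175) and (435,255) and purple at (308,280) stay clear of the fingers, so I'll descend.

Request:
servo_tool(moves=[{"xyz":[0,0,0.03],"rot":[0,0,0],"grip":0.6},{"xyz":[0,0,0.03],"rot":[0,0,0],"grip":0.6},{"xyz":[0,0,0.03],"rot":[0,0,0],"grip":0.6},{"xyz":[0,0,0.02],"rot":[0,0,0],"grip":0.6},{"xyz":[0,0,0.015],"rot":[0,0,0],"grip":0.6},{"xyz":[0,0,0.007],"rot":[0,0,0],"grip":0.6},{"xyz":[0,0,0],"rot":[0,0,0],"grip":0.6},{"xyz":[0,0,0],"rot":[0,0,0],"grip":0.6}])

```text
time: 3.07
position: [0.5347, 0.2256, 0.103]
eef_rot: [0.0, 0.791, 0.612, 0.0]
wrist_force: [-0.4, -0.7, -0.1]
opening: 0.799
grip_force: 0.0
```

Request:
servo_tool(grip_force=35, moves=[{"xyz":[0,0,0],"rot":[0,0,0],"grip":-1},{"xyz":[0,0,0],"rot":[0,0,0],"grip":-1},{"xyz":[0,0,0],"rot":[0,0,0],"grip":-1},{"xyz":[0,0,0],"rot":[0,0,0],"grip":-1},{"xyz":[0,0,0],"rot":[0,0,0],"grip":-1},{"xyz":[0,0,0],"rot":[0,0,0],"grip":-1},{"xyz":[0,0,0],"rot":[0,0,0],"grip":-1},{"xyz":[0,0,0],"rot":[0,0,0],"grip":-1},{"xyz":[0,0,0],"rot":[0,0,0],"grip":-1},{"xyz":[0,0,0],"rot":[0,0,0],"grip":-1}])

```text
time: 3.9
position: [0.5345, 0.2256, 0.1027]
eef_rot: [0.0, 0.791, 0.611, 0.0]
wrist_force: [0.3, -0.6, -0.2]
opening: 0.242
grip_force: 35.0
```

Request:
servo_tool(moves=[{"xyz":[0,0,-0.01],"rot":[0,0,0],"grip":-1},{"xyz":[0,0,-0.02],"rot":[0,0,0],"grip":-1},{"xyz":[0,0,-0.02],"rot":[0,0,0],"grip":-1},{"xyz":[0,0,-0.02],"rot":[0,0,0],"grip":-1},{"xyz":[0,0,-0.02],"rot":[0,0,0],"grip":-1},{"xyz":[0,0,-0.02],"rot":[0,0,0],"grip":-1},{"xyz":[0,0,-0.02],"rot":[0,0,0],"grip":-1},{"xyz":[0,0,-0.02],"rot":[0,0,0],"grip":-1},{"xyz":[0,0,0],"rot":[0,0,0],"grip":-1},{"xyz":[0,0,0],"rot":[0,0,0],"grip":-1}])

```text
time: 4.73
position: [0.5347, 0.2258, 0.2536]
eef_rot: [0.0, 0.791, 0.611, 0.001]
wrist_force: [0.1, 1.1, -1.6]
opening: 0.237
grip_force: 35.0
```

Request:
servo_tool(moves=[{"xyz":[-0.0166,0.0046,0],"rot":[0,0,0],"grip":-1},{"xyz":[-0.0333,0.0092,0],"rot":[0,0,0],"grip":-1},{"xyz":[-0.0333,0.0092,0],"rot":[0,0,0],"grip":-1},{"xyz":[-0.0333,0.0092,0],"rot":[0,0,0],"grip":-1},{"xyz":[-0.0333,0.0092,0],"rot":[0,0,0],"grip":-1},{"xyz":[-0.0333,0.0092,0],"rot":[0,0,0],"grip":-1},{"xyz":[-0.0333,0.0092,0],"rot":[0,0,0],"grip":-1},{"xyz":[-0.0333,0.0092,0],"rot":[0,0,0],"grip":-1},{"xyz":[-0.0333,0.0092,0],"rot":[0,0,0],"grip":-1},{"xyz":[-0.0333,0.0092,0],"rot":[0,0,0],"grip":-1},{"xyz":[-0.0333,0.0092,0],"rot":[0,0,0],"grip":-1},{"xyz":[-0.0333,0.0092,0],"rot":[0,0,0],"grip":-1},{"xyz":[-0.0333,0.0092,0],"rot":[0,0,0],"grip":-1},{"xyz":[-0.0333,0.0092,0],"rot":[0,0,0],"grip":-1},{"xyz":[-0.0333,0.0092,0],"rot":[0,0,0],"grip":-1},{"xyz":[-0.0166,0.0046,0],"rot":[0,0,0],"grip":-1},{"xyz":[0,0,0],"rot":[0,0,-3.7],"grip":-1},{"xyz":[0,0,0],"rot":[0,0,-3.6],"grip":-1},{"xyz":[0,0,0],"rot":[0,0,0],"grip":-1},{"xyz":[0,0,0],"rot":[0,0,0],"grip":-1}])

```text
time: 6.4
position: [0.5411, -0.2919, 0.2514]
eef_rot: [-0.001, 0.751, 0.66, -0.0]
wrist_force: [-0.8, 0.0, -0.8]
opening: 0.244
grip_force: 35.0
```

```bash
python3 - <<'E'
from h import *
from scipy.spatial.transform import Rotation as R
st=sensors.state();q=st['eef_rot'];M=R.from_quat([*q[1:],q[0]]).as_matrix();print(st['time'],st['position'],st['opening'],M.round(3).tolist())
c=get_calibration('wrist');snap('wrist','w2.png');snap('scene','s2.png')
s=get_calibration('scene')
tip=st['position']+M[:,2]*.0955
print('tip exp',tip,proj(c,tip),proj(s,tip),'mouth',proj(c,[.540,-.2915,.095]),proj(s,[.54,-.2915,.095]))
w=cv2.imread('pics/raw_w2.png');i=cv2.imread('pics/raw_s2.png')
u,v=proj(s,[.54,-.2915,.11]).astype(int);cr=cv2.resize(i[v-60:v+40,u-60:u+60],None,fx=4,fy=4,interpolation=cv2.INTER_CUBIC);print('scene crop0',u-60,v-60)
u,v=proj(c,[.54,-.2915,.095]).astype(int);x0=max(u-75,0);y0=max(v-100,0);wc=w[y0:y0+150,x0:x0+150];wc=cv2.resize(wc,None,fx=2.133,fy=2.667,interpolation=cv2.INTER_CUBIC);print('w crop0',x0,y0,wc.shape)
h=min(cr.shape[0],wc.shape[0]);cv2.imwrite('pics/c2.png',np.hstack([cr[:h],wc[:h]]))
E
```

```text
6.4 [ 0.54108217 -0.29193446  0.25137275] 0.24417989348341598 [[0.13, 0.992, -0.002], [0.992, -0.13, 0.001], [0.001, -0.002, -1.0]]
tip exp [ 0.54090099 -0.29182767  0.15587298] [322.67052262 195.47573948] [377.23171735 240.17832375] mouth [321.59743054 173.34933245] [374.85943432 268.9323069 ]
scene crop0 315 202
w crop0 246 73 (400, 320, 3)
```

View pics/c2.png

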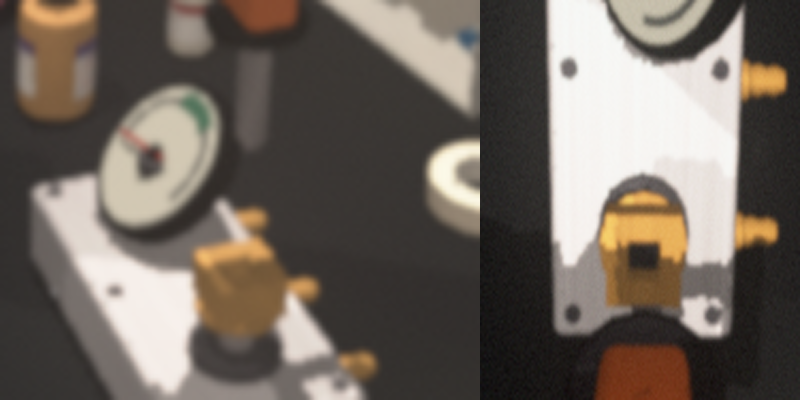

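View pics/w2.png

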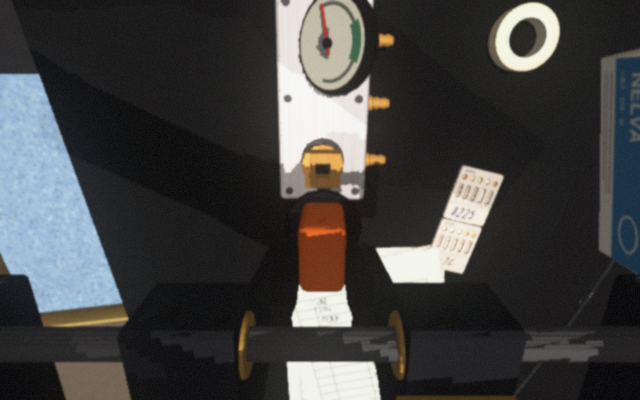

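The scene crop shows the key tip at pixel (377,239), which matches the prediction of (377,240). The recess in the wrist view is at about (323,169), roughly 4 px off. I'll draw the model over all three views to refine it.

```bash
cat > ov.py <<'E'
from h import *
def ov(im,c,m,yaw,k,x0,y0,w,h):
    cr=cv2.resize(im[y0:y0+h,x0:x0+w],None,fx=k,fy=k,interpolation=cv2.INTER_CUBIC)
    a=np.radians(yaw);R=np.array([[np.cos(a),-np.sin(a)],[np.sin(a),np.cos(a)]])
    for s,col in((.032,(255,0,0)),(.013,(0,0,255))):
        P=[(proj(c,[*(np.array(m)+R@np.array(d)*s/2),.095])-[x0-.5,y0-.5])*k for d in((-1,-1),(1,-1),(1,1),(-1,1))]
        cv2.polylines(cr,[np.int32(P)],True,col,1)
    return cr
E
python3 - <<'E'
from ov import *
c=get_calibration('wrist')
w=cv2.imread('pics/raw_w2.png');t=cv2.imread('pics/raw_t1.png');s=cv2.imread('pics/raw_s1.png')
m=(.540,-.2915)
T=np.array(c['world_to_cam']);print(-T[:3,:3].T@T[:3,3],unproj(c,322.9,169,.095))
a=ov(w,c,m,-7.5,8,292,130,60,70)
b=np.vstack([ov(t,get_calibration('top'),m,-7.5,10,415,193,28,28),ov(s,get_calibration('scene'),m,-7.5,7,355,255,40,40)])
b=b[:560]
a=a[:560]
cv2.imwrite('pics/c3.png',np.hstack([a,b]))
E
```

```text
[ 0.55176863 -0.20858393  0.40115758] [ 0.54216763 -0.28778373  0.095     ]
```

View pics/c3.png

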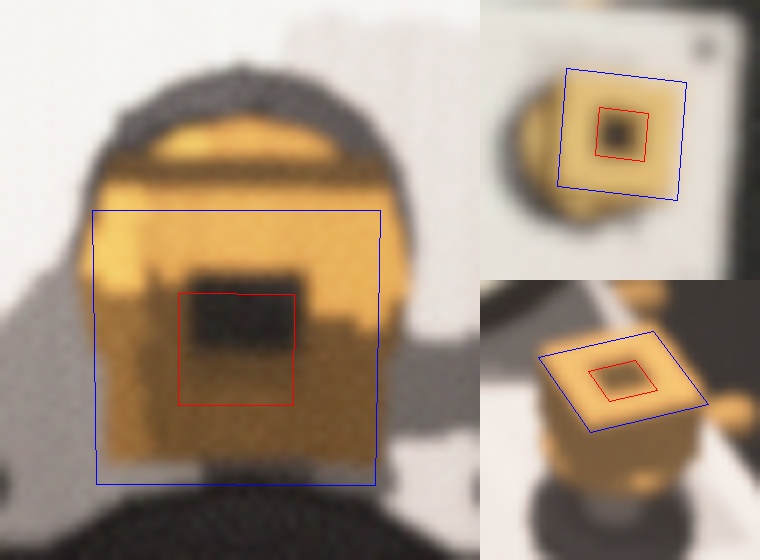

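Request:
servo_tool(moves=[{"xyz":[0.0023,0,0.02],"rot":[0,0,0],"grip":-1},{"xyz":[0,0,0.02],"rot":[0,0,0],"grip":-1},{"xyz":[0,0,0.011],"rot":[0,0,0],"grip":-1},{"xyz":[0,0,0],"rot":[0,0,0],"grip":-1},{"xyz":[0,0,0],"rot":[0,0,0],"grip":-1},{"xyz":[0,0,0],"rot":[0,0,0],"grip":-1}])

```text
time: 7.0
position: [0.5425, -0.2906, 0.2026]
eef_rot: [0.001, 0.751, 0.66, 0.0]
wrist_force: [0.0, -0.2, -1.0]
opening: 0.239
grip_force: 35.0
```

```bash
python3 - <<'E'
from ov import *
st=sensors.state();print(st['position'],st['wrist_force'])
snap('scene','s3.png');s=get_calibration('scene');i=cv2.imread('pics/raw_s3.png')
p=st['position'];print(proj(s,[p[0],p[1],p[2]-.0955]))
cv2.imwrite('pics/c4.png',ov(i,s,(.541,-.2897),-7.5,10,345,225,60,60))
E
```

```text
[ 0.54249854 -0.29059093  0.2025974 ] [ 0.01191375 -0.18405441 -1.03462359]
[376.14326174 262.70507952]
```

View pics/c4.png

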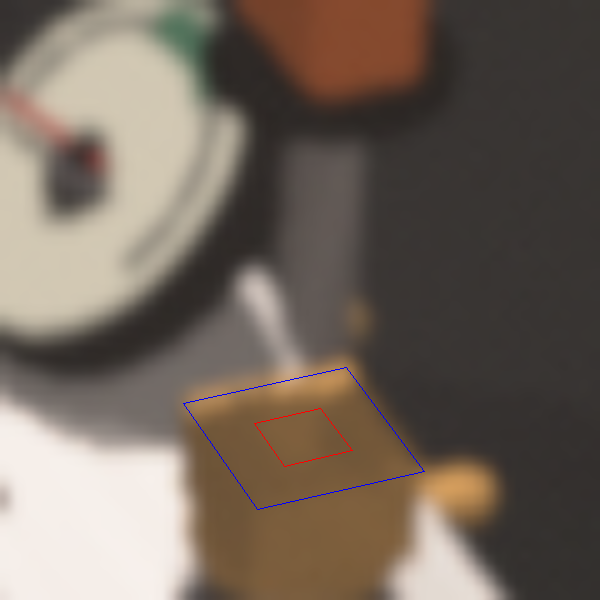

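The key is over the recess, with its axis at crop x≈322 against the mouth at x≈303. I'll shift slightly and lower it.

Request:
servo_tool(moves=[{"xyz":[0.001,-0.002,0],"rot":[0,0,0],"grip":-1},{"xyz":[0,0,0.006],"rot":[0,0,0],"grip":-1},{"xyz":[0,0,0.006],"rot":[0,0,0],"grip":-1},{"xyz":[0,0,0.004],"rot":[0,0,0],"grip":-1},{"xyz":[0,0,0.004],"rot":[0,0,0],"grip":-1},{"xyz":[0,0,0],"rot":[0,0,0],"grip":-1},{"xyz":[0,0,0],"rot":[0,0,0],"grip":-1}])

```text
time: 7.63
position: [0.5398, -0.2891, 0.1812]
eef_rot: [-0.0, 0.751, 0.66, -0.0]
wrist_force: [-0.1, -0.8, -2.1]
opening: 0.244
grip_force: 35.0
```

```bash
python3 - <<'E'
from ov import *
st=sensors.state();print(st['position'],st['wrist_force'],st['wrist_torque'])
snap('scene','s4.png');s=get_calibration('scene');i=cv2.imread('pics/raw_s4.png')
cv2.imwrite('pics/c5.png',ov(i,s,(.541,-.2897),-7.5,8,325,220,75,75))
E
```

```text
[ 0.53980798 -0.28911356  0.18119361] [-0.05831739 -0.82016773 -2.05582955] [-0.38191611  0.12254789  0.00769187]
```

View pics/c5.png

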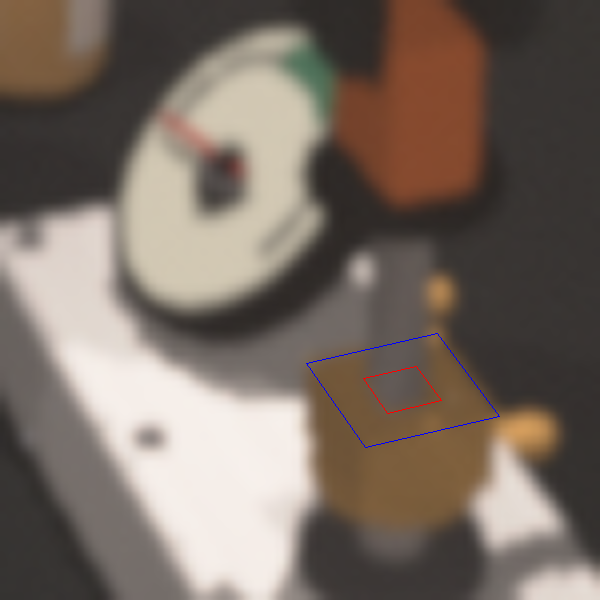

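The key is in the recess: it ends inside the mouth square, the needle is at rest and there is no upward force. I'll press on.

Request:
servo_tool(moves=[{"xyz":[0,0,0.003],"rot":[0,0,0],"grip":-1},{"xyz":[0,0,0.003],"rot":[0,0,0],"grip":-1},{"xyz":[0,0,0.003],"rot":[0,0,0],"grip":-1},{"xyz":[0,0,0.002],"rot":[0,0,0],"grip":-1},{"xyz":[0,0,0],"rot":[0,0,0],"grip":-1},{"xyz":[0,0,0],"rot":[0,0,0],"grip":-1},{"xyz":[0,0,0],"rot":[0,0,0],"grip":-1}])

```text
time: 8.27
position: [0.5404, -0.2891, 0.1709]
eef_rot: [0.0, 0.751, 0.66, 0.0]
wrist_force: [-1.1, -2.1, 3.1]
opening: 0.241
grip_force: 35.0
```

```bash
python3 - <<'E'
from ov import *
st=sensors.state();print(st['position'],st['wrist_force'],st['wrist_torque'])
snap('scene','s5.png');snap('top','t5.png');i=cv2.imread('pics/raw_s5.png');t=cv2.imread('pics/raw_t5.png')
f=lambda i,x,y,w,h,k:cv2.resize(i[y:y+h,x:x+w],None,fx=k,fy=k,interpolation=cv2.INTER_CUBIC)
cv2.imwrite('pics/c6.png',np.hstack([f(i,330,215,70,75,7),f(t,370,180,30,75,7)]))
E
```

```text
[ 0.54039327 -0.28907968  0.17092688] [-1.05677025 -2.14955451  3.1118459 ] [-0.57958371  0.14938153  0.03323113]
```

View pics/c6.png

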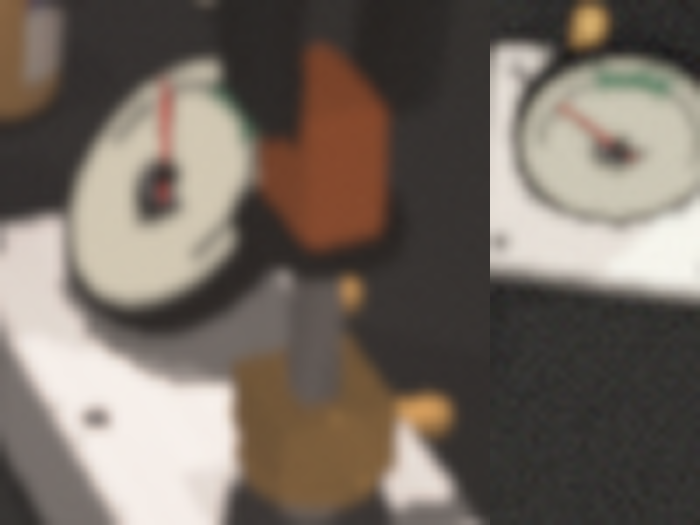

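The needle has moved to about 4 mm of travel (crop tip (562,105), pivot (615,150)), and the key is deep in the recess. It needs about 4 mm more.

Request:
servo_tool(moves=[{"xyz":[0,0,0.002],"rot":[0,0,0],"grip":-1},{"xyz":[0,0,0.0018],"rot":[0,0,0],"grip":-1},{"xyz":[0,0,0],"rot":[0,0,0],"grip":-1},{"xyz":[0,0,0],"rot":[0,0,0],"grip":-1},{"xyz":[0,0,0],"rot":[0,0,0],"grip":-1},{"xyz":[0,0,0],"rot":[0,0,0],"grip":-1}])

```text
time: 8.87
position: [0.5403, -0.289, 0.1669]
eef_rot: [0.0, 0.751, 0.66, 0.0]
wrist_force: [-0.2, -2.1, 3.8]
opening: 0.243
grip_force: 35.0
```

```bash
python3 - <<'E'
from ov import *
st=sensors.state();print(st['position'],st['wrist_force'],st['wrist_torque'])
snap('scene','s6.png');snap('top','t6.png');i=cv2.imread('pics/raw_s6.png');t=cv2.imread('pics/raw_t6.png')
f=lambda i,x,y,w,h,k:cv2.resize(i[y:y+h,x:x+w],None,fx=k,fy=k,interpolation=cv2.INTER_CUBIC)
cv2.imwrite('pics/c7.png',np.hstack([f(i,330,215,60,50,7),f(t,370,180,35,35,10)]))
# needle direction from red pixels in top view, all three times
for n in('t1','t5','t6'):
    im=cv2.imread(f'pics/raw_{n}.png')[180:212,372:402].astype(float);r=im[:,:,2]-im[:,:,:2].max(2);g=im[:,:,1]-im[:,:,[0,2]].max(2)
    for nm,m in(('red',r),('green',g)):
        w=np.clip(m-12,0,None);ys,xs=np.mgrid[:w.shape[0],:w.shape[1]];print(n,nm,(w*xs).sum()/w.sum()+372,(w*ys).sum()/w.sum()+180,w.sum())
E
```

```text
[ 0.54029973 -0.28898993  0.16694097] [-0.21356626 -2.08382757  3.75453482] [-0.59557832  0.00908719 -0.01097818]
t1 red 383.1848484848485 190.6161616161616 990.0
t1 green 390.3313609467456 191.20118343195267 169.0
t5 red 383.9273797841021 188.57409224730128 1019.0
t5 green 390.3489932885906 191.2013422818792 149.0
t6 red 384.55970149253733 185.79601990049753 804.0
t6 green 391.22935779816515 191.32110091743118 109.0
```

View pics/c7.png

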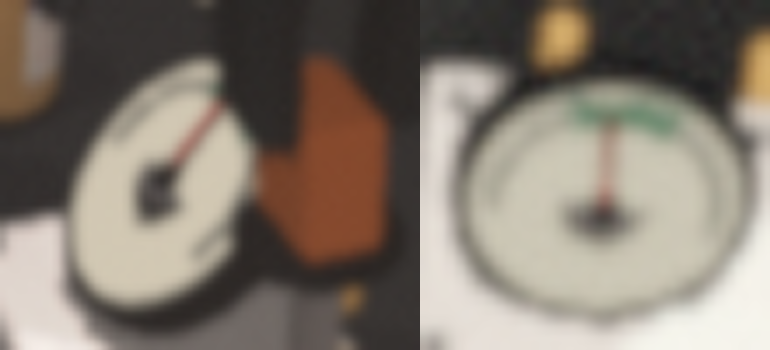

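The needle is in the green sector, at (608,120) against the sector middle of about (625,115), so roughly 7.3 mm. I'll nudge 0.6 mm and hold for over three seconds.

Request:
servo_tool(moves=[{"xyz":[0,0,0.0006],"rot":[0,0,0],"grip":-1},{"xyz":[0,0,0],"rot":[0,0,0],"grip":-1},{"xyz":[0,0,0],"rot":[0,0,0],"grip":-1},{"xyz":[0,0,0],"rot":[0,0,0],"grip":-1},{"xyz":[0,0,0],"rot":[0,0,0],"grip":-1},{"xyz":[0,0,0],"rot":[0,0,0],"grip":-1},{"xyz":[0,0,0],"rot":[0,0,0],"grip":-1},{"xyz":[0,0,0],"rot":[0,0,0],"grip":-1},{"xyz":[0,0,0],"rot":[0,0,0],"grip":-1},{"xyz":[0,0,0],"rot":[0,0,0],"grip":-1},{"xyz":[0,0,0],"rot":[0,0,0],"grip":-1},{"xyz":[0,0,0],"rot":[0,0,0],"grip":-1},{"xyz":[0,0,0],"rot":[0,0,0],"grip":-1},{"xyz":[0,0,0],"rot":[0,0,0],"grip":-1},{"xyz":[0,0,0],"rot":[0,0,0],"grip":-1},{"xyz":[0,0,0],"rot":[0,0,0],"grip":-1},{"xyz":[0,0,0],"rot":[0,0,0],"grip":-1},{"xyz":[0,0,0],"rot":[0,0,0],"grip":-1},{"xyz":[0,0,0],"rot":[0,0,0],"grip":-1},{"xyz":[0,0,0],"rot":[0,0,0],"grip":-1}])

```text
time: 10.63
position: [0.5402, -0.2889, 0.1662]
eef_rot: [0.0, 0.751, 0.66, 0.0]
wrist_force: [-0.5, -2.0, 3.3]
opening: 0.241
grip_force: 35.0
```

Request:
servo_tool(moves=[{"xyz":[0,0,0],"rot":[0,0,0],"grip":-1},{"xyz":[0,0,0],"rot":[0,0,0],"grip":-1},{"xyz":[0,0,0],"rot":[0,0,0],"grip":-1},{"xyz":[0,0,0],"rot":[0,0,0],"grip":-1},{"xyz":[0,0,0],"rot":[0,0,0],"grip":-1},{"xyz":[0,0,0],"rot":[0,0,0],"grip":-1},{"xyz":[0,0,0],"rot":[0,0,0],"grip":-1},{"xyz":[0,0,0],"rot":[0,0,0],"grip":-1},{"xyz":[0,0,0],"rot":[0,0,0],"grip":-1},{"xyz":[0,0,0],"rot":[0,0,0],"grip":-1},{"xyz":[0,0,0],"rot":[0,0,0],"grip":-1},{"xyz":[0,0,0],"rot":[0,0,0],"grip":-1},{"xyz":[0,0,0],"rot":[0,0,0],"grip":-1},{"xyz":[0,0,0],"rot":[0,0,0],"grip":-1},{"xyz":[0,0,0],"rot":[0,0,0],"grip":-1},{"xyz":[0,0,0],"rot":[0,0,0],"grip":-1},{"xyz":[0,0,0],"rot":[0,0,0],"grip":-1},{"xyz":[0,0,0],"rot":[0,0,0],"grip":-1},{"xyz":[0,0,0],"rot":[0,0,0],"grip":-1},{"xyz":[0,0,0],"rot":[0,0,0],"grip":-1}])

```text
time: 12.3
position: [0.5402, -0.2889, 0.1662]
eef_rot: [0.0, 0.751, 0.66, 0.0]
wrist_force: [0.2, -2.1, 5.0]
opening: 0.245
grip_force: 35.0
```

Request:
servo_tool(moves=[{"xyz":[0,0,0],"rot":[0,0,0],"grip":-1},{"xyz":[0,0,0],"rot":[0,0,0],"grip":-1},{"xyz":[0,0,0],"rot":[0,0,0],"grip":-1},{"xyz":[0,0,0],"rot":[0,0,0],"grip":-1},{"xyz":[0,0,0],"rot":[0,0,0],"grip":-1},{"xyz":[0,0,0],"rot":[0,0,0],"grip":-1},{"xyz":[0,0,0],"rot":[0,0,0],"grip":-1},{"xyz":[0,0,0],"rot":[0,0,0],"grip":-1},{"xyz":[0,0,0],"rot":[0,0,0],"grip":-1},{"xyz":[0,0,0],"rot":[0,0,0],"grip":-1},{"xyz":[0,0,0],"rot":[0,0,0],"grip":-1},{"xyz":[0,0,0],"rot":[0,0,0],"grip":-1}])

```text
time: 13.3
position: [0.5402, -0.2889, 0.1662]
eef_rot: [0.0, 0.751, 0.66, 0.0]
wrist_force: [-0.3, -3.4, 3.8]
opening: 0.244
grip_force: 35.0
```

```bash
python3 - <<'E'
from ov import *
st=sensors.state();print(st['time'],st['position'],st['wrist_force'],st['grip_force'])
snap('top','t7.png')
for n in('t6','t7'):
    im=cv2.imread(f'pics/raw_{n}.png')[180:212,372:402].astype(float);r=im[:,:,2]-im[:,:,:2].max(2)
    w=np.clip(r-12,0,None);ys,xs=np.mgrid[:32,:30];print(n,(w*xs).sum()/w.sum()+372,(w*ys).sum()/w.sum()+180)
    w[:14]*=1;w[14:]=0;print(' upper part x',(w*xs).sum()/w.sum()+372,(w*ys).sum()/w.sum()+180)
    print(' green row max x', [int(np.argmax(r[k])+372) for k in range(9,20)])
E
```

```text
13.3 [ 0.54019337 -0.28889343  0.16623132] [-0.28967668 -3.35263978  3.83367904] 35.04288733005524
t6 384.55970149253733 185.79601990049753
 upper part x 383.8075187969925 183.35338345864662
 green row max x [401, 401, 373, 372, 388, 388, 388, 388, 388, 388, 388]
t7 384.52925531914894 184.8630319148936
 upper part x 383.9218045112782 183.38045112781955
 green row max x [401, 401, 401, 390, 390, 390, 390, 389, 389, 389, 388]
```

The needle now runs from (388,200) to (390,192), at the middle of the green, and has held steady for more than 4 s. Handing in.

```bash
python3 -c "
from rig import workorder;print(workorder.hand_in())"
```

```text
the job is handed in; nothing more can be done
None
```

I handed the job in at about 13 s with the driver still gripped and its tip in the recess; the needle had stood in mid-green (plunger about 8 mm down) for over four seconds, no bottles were touched as far as I could see, and the hand-in returned no verdict.

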